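# Clear the doorway, shut the wall cabinet and cam-lock its door tight

### The job

First take the oblong tin of hooks out of the way of the cabinet door and stand it upright in the middle of the cork mat. Then push the open door to against its spring buffer and turn the cam lever on the cabinet's top a full quarter turn, so that its hook catches the pin on the door and draws the door tight shut. Leave the other things standing and lying where they are.

Things in the scene. Friction and masses are not known exactly. Their poses are not given: they have to be found in the camera images.
- tin_center (a point): Centre of the loose steel tin of hooks: an open-topped oblong tin 110 mm long (its x axis), 56 mm wide (its y axis), 62 mm high, this point 31 mm above its underside; about 0.35 kg; it starts upright on the bench in the path of the open door.
- mat: Cork mat fixed on the bench, 160 mm (its x axis) by 200 mm (its y axis), 4 mm thick; origin at the centre of its underside (bench level).
- cabinet: White melamine wall cabinet fixed on the bench, 240 mm wide, 150 mm deep, 220 mm high. Origin in the middle of the front edge of its underside, at bench level; x points from the open front to its back, y along the front from the hinge side to the latch side, z up. The front plane is x = 0.
- door (a joint): Door angle in rad: 0 shut flush, positive open, counter-clockwise seen from above (starts 1.18 to 1.38). It has a little friction and stays where it is left. A spring buffer behind its free edge stops a gently pushed door at about 0.04 rad (9 mm ajar) and pushes it back there when let go (2 to 6 N); the magnetic catch is dead. In that ajar position the cam catches the pin.
- door_hinge (a point): Point on the door's vertical hinge axis, 185 mm above the bench, at y = -120 mm in the cabinet's frame. The door is 240 mm wide, 16 mm thick, 0.7 kg, its top at 220 mm. The point turns with the door: its y axis points along the door from hinge to free edge, its -x axis out of the door's outer face.
- door_handle (a point): Middle of the door's horizontal bar handle (100 mm long, about 10 mm thick), 130 mm from the hinge along the door, 35 mm out from the outer face and 185 mm above the bench; the door can be pushed to by this bar.
- door_pin (a point): Middle of the upright steel pin on the door's top edge, 10 mm in diameter, 22 mm high, 200 mm from the hinge.
- cam (a joint): Cam angle in rad: 0 open (lever along the cabinet's front, pointing to the hinge side), 1.57 locked (lever pointing straight to the cabinet's back), stop at 1.65; counter-clockwise from above locks it. Starts at 0 to 0.15 and stays where left. Its hook catches the pin from about 0.4 on and has drawn the door fully in at about 1.35; the push at the knob is a few newtons.
- cam_pivot (a point): Point on the cam's vertical axis, 31 mm above the cabinet's top (251 mm above the bench), 30 mm behind the front plane and 80 mm from the middle towards the latch side.
- cam_knob (a point): Middle of the upright round knob at the end of the cam lever: 20 mm in diameter, 230 to 272 mm above the bench, 80 mm from the pivot; push it sideways. The flat lever bar is 14 mm wide, 246 to 258 mm above the bench; the hook below it reaches 65 mm from the pivot, 228 to 242 mm above the bench.
- jam_jar: Bystander: glass jar with silver lid, 72 mm diameter, 100 mm high, on the bench; origin at its underside. Not to be moved.
- glue_bottle: Bystander: white bottle, 56 mm diameter, 150 mm high, on the bench; origin at its underside. Not to be moved.
- round_can: Bystander: round can, 68 mm diameter, 90 mm high, on the bench; origin at its underside. Not to be moved.
- nut_driver_mid (a point): Bystander: blue-handled nut driver lying on the bench, 195 mm long along its x axis, 30 mm thick; point at its middle. Not to be moved.
- stud_finder: Bystander: grey stud finder lying on the cabinet's top at the hinge side, 105 mm by 52 mm, 31 mm high; origin at its underside. Not to be moved.
- shelf_jar: Bystander: small glass jar inside the cabinet, 68 mm diameter, 90 mm high; origin at its underside. Not to be moved.
- screw_carton: Bystander: carton inside the cabinet, 70 by 60 mm, 80 mm high; origin at its underside. Not to be moved.
- tape_measure: Bystander: tape measure lying on the bench, 75 mm by 70 mm, 38 mm high; origin at its underside. Not to be moved.
There are look-alikes about, which are no part of the job. Leave any green or purple look-alike of the part that bears tin_center alone.

How it is judged:
By the outcome, as a careful person would: the job done as asked, in the order asked, and still so for the second after the job is handed in, with the robot touching nothing.
It also fails if it takes over 72 s, if anything falls off the work surface, if the arm or the gripper's body presses on something with over 40 N, if the wrist force passes 120 N, or if a joint passes its speed limit or range.

### The arm

A 6-joint arm with a two-finger parallel gripper is mounted at the origin on the work surface. World frame = base frame: x ahead of the robot, y to its left, z up, the work surface at z = 0. Lengths are in mm, angles in rad, forces in N, time in s.
With the tool pointing down it reaches from about 275 to 750 mm from the base axis. Payload 10.2 kg.
Tool frame: the origin (TCP) lies at the very end of the fingers, on their centre line; the grasp point (between the pads) lies 19 mm behind it (ctrl.tcp_to_grasp is the distance from the TCP to the grasp point, in mm); z points along the fingers, x is the direction in which the jaws open and shut, and the axes are right-handed (so a half turn about z gives the same grasp; the last joint's range is limited). The gripper opens to 85 mm and grips with 20 to 120 N. Pads are 22 mm wide; open, the fingers measure 114 mm over their backs; the gripper's body (76 mm by 85 mm) begins 54 mm behind the grasp point. The pads swing forward as they close: fully open they stand 13 mm farther back than shut.
Start: joints at [1.034, 0.313, 1.498, -0, 1.331, -0.223], TCP at [162.067, 499.365, 231.294] pointing down, gripper open.
Joint ranges: [-2.94, 2.94], [-0.97, 2.17], [0.19, 2.56], [-1.23, 4.37], [0.02, 3.11], [-2.88, 2.88]. Speed limits (rad/s): [2.39, 2.39, 3.01, 3.14, 3.14, 3.14].

### API

Orientations are given as a unit quaternion [w, x, y, z].
In Python, from rig import monitor, vision, order, ctrl gives the robot as it stands. The module is installed in compiled form; this text tells all that it offers.
- The arm moves only by the shell command python3 -m pendant 'ROWS' [FORCE]. ROWS is JSON, a list that holds one entry, the list of rows, each a list of 5 numbers: the closure, from -1 (fully open) to 1 (shut), then the shift along the world's x, y, z in m, then the turn about the world's z in degrees. In form: [[[fingers, dx, dy, dz, spin], ...]]. A call has 1 to 20 rows; each row is the pose to reach, as a shift and turn from the pose commanded when the call began; what a row does not reach only later rows make up. A row lasts 1/10 s, in which the tool goes at most 50 mm and 8.59 degrees, less where a joint would pass 70% of its speed; a pose out of reach is approached as far as the arm can. A call with a gripper value outside its range is refused whole. The fingers move at their own pace and stop on an object; FORCE is the grip in N (left out, the last holds). Time passes only in rows, so rows that repeat a pose let the fingers close. It gives the time, the measured TCP pose, the force and the opening at its end, in the units of the state.
- monitor.sense(): the state, without advancing time (a new reading comes with each control period).
- vision.capture(name): name is "side" or "top"; returns (picture, depth): 384x512x3 uint8, red, green, blue; 384x512 float32, mm along the optical axis (not along the pixel's ray), 0 where there is no reading.
- vision.camera_info(name): a dict with "fov_y" (degrees; the focal length in pixels is half the picture's height over the tangent of half this angle, whatever the lens; pixels are square), "cx", "cy" (the principal point, pixels), "distortion" ([k1, k2, p1, p2, k3] as OpenCV has them; the pictures are not rectified), "R" (3x3) and "t" (3): a world point X has camera coordinates R X + t. Camera axes: x right, y down, z forward; pixel columns grow to the right and rows downward; lengths in mm; the calibration is good to about 2 mm. A picture is of the moment at which its call begins. camera_info takes no time and is no camera call.
- order.finish_job(): hands the job in, once; it reports no verdict.
The state is a dict: "time_s": time; "joints": joint angles; "dq": joint speeds; "tau": joint torques, N m; "eef_pos": TCP position; "ee_rot": TCP orientation; "force": force on the tool from outside, world axes, zero at the start; "wrist_torque": the same for the moment, N m; "grip_width": opening from 0.0 (shut) to 1.0 (fully open).
Only numpy, scipy, OpenCV 4.12 (cv2) and the standard library are available. Lean on these libraries where they do the work, as an engineer would, in place of code of your own. Each camera call takes 0.05 s, during which the arm holds its last target.

## Working session

There is one attempt and no reset: what is moved stays moved. The work goes in short steps, Python scripts to look and compute and a shell command to move; the robot and the scene stay as the last step left them, time stands still between calls to the robot, and variables do not carry over. Pictures are saved under pics/ and viewed, and the job is handed in when it is done.

```bash
mkdir -p pics; cat > h.py <<'E'
import numpy as np, cv2, pickle
from rig import monitor, vision, order, ctrl
def cap(n,tag):
    p,d=vision.capture(n); cv2.imwrite(f'pics/{tag}_{n}.png',p[:,:,::-1]); np.savez(f'pics/{tag}_{n}.npz',p=p,d=d); return p,d
def K(n):
    i=vision.camera_info(n); f=192/np.tan(np.radians(i['fov_y'])/2)
    return np.array([[f,0,i['cx']],[0,f,i['cy']],[0,0,1.]]),np.array(i['distortion'],float),np.array(i['R'],float),np.array(i['t'],float)
def ray(n,uv):
    k,D,R,t=K(n); q=cv2.undistortPoints(np.array(uv,float).reshape(-1,1,2),k,D).reshape(-1,2)
    v=np.c_[q,np.ones(len(q))]; return -R.T@t, v@R   # cam centre, dirs (depth-scaled)
def onz(n,uv,z):
    c,d=ray(n,uv); s=(z-c[2])/d[:,2]; return c+d*s[:,None]
def withdepth(n,uv,dep):
    c,d=ray(n,uv); return c+d*np.array(dep,float).reshape(-1,1)
def cloud(n,d):
    v,u=np.mgrid[0:384,0:512]; return withdepth(n,np.c_[u.ravel(),v.ravel()],d.ravel()).reshape(384,512,3)
def proj(n,X):
    k,D,R,t=K(n); return cv2.projectPoints(np.array(X,float).reshape(-1,1,3),cv2.Rodrigues(R)[0],t,k,D)[0].reshape(-1,2)
E
python3 - <<'E'
from h import *
for n in('top','side'):
    p,d=cap(n,'a'); k,D,R,t=K(n); print(n,k[0,0],-R.T@t,R[2],D)
print(monitor.sense(),ctrl.tcp_to_grasp)
E
```

```text
top 417.2110303063674 [ 477.05695825   85.6267977  1321.82726285] [ 0.05282609  0.02407386 -0.9983135 ] [-0.07369691  0.          0.          0.          0.        ]
side 413.60168818111237 [1194.64018718  640.83076531  778.44451351] [-0.61984135 -0.52522321 -0.5830414 ] [-0.15045791  0.          0.          0.          0.        ]
{'time_s': 0.1, 'joints': array([ 1.03358938e+00,  3.13376459e-01,  1.49830836e+00, -7.25993369e-06,
        1.33103428e+00, -2.23379077e-01]), 'dq': array([ 0.00094006, -0.00075901, -0.00269267,  0.00138659, -0.00172253,
       -0.0017862 ]), 'tau': array([ 1.13845585e-03, -4.12900114e+01, -2.60147846e+01, -2.21429186e-04,
        2.93287289e-03, -1.46463279e-06]), 'eef_pos': array([161.95623305, 499.16425165, 230.82117099]), 'ee_rot': array([ 2.25214744e-04,  8.08918951e-01,  5.87919904e-01, -5.16245833e-04]), 'force': array([0.60991662, 0.55322057, 0.41761646]), 'wrist_torque': array([ 0.00270732, -0.06698775,  0.0120012 ]), 'grip_width': 0.9982991585760347} 18.700000000000003
```

```bash
python3 -c "
import cv2
for n in('top','side'):
    cv2.imwrite(f'pics/a2_{n}.png',cv2.resize(cv2.imread(f'pics/a_{n}.png'),(800,600),interpolation=2))"
```

```text
(no output)
```

View pics/a2_top.png

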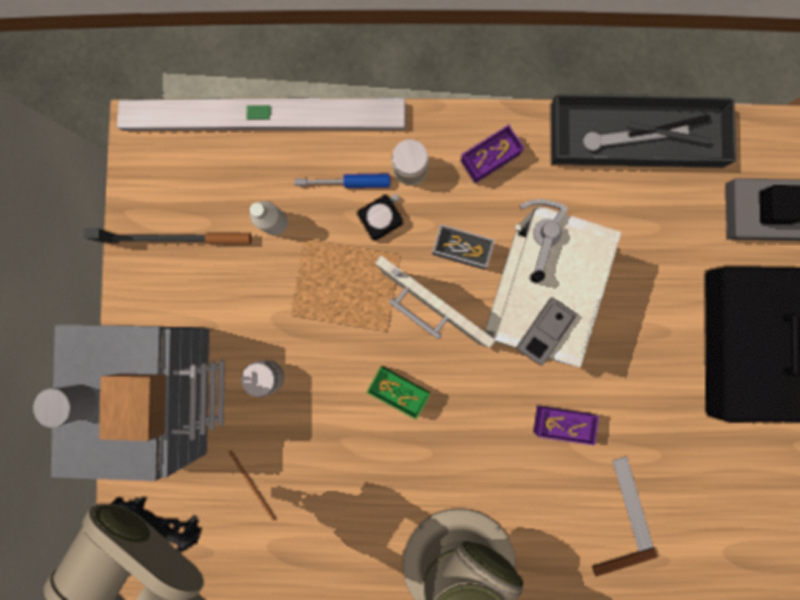

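View pics/a2_side.png

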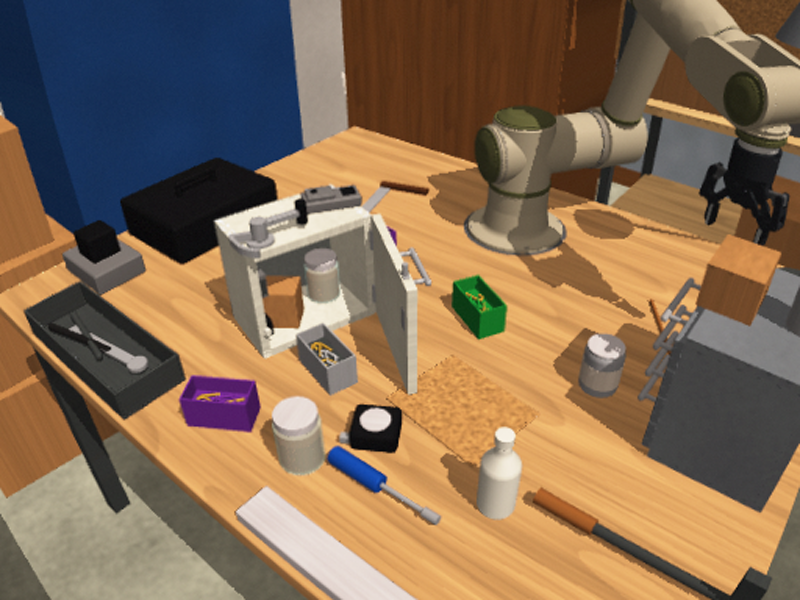

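Candidates for the tin (800x600 top view): grey steel (463,245), green (399,391), purple (492,153), purple (566,424). The grey one fits, since it is steel-coloured and stands in the door's swing. I'll confirm with a crop and measure.

```bash
python3 - <<'E'
from h import *
z=np.load('pics/a_top.npz'); p,d=z['p'],z['d']
c=p[120:250,170:410]; cv2.imwrite('pics/crop1.png',cv2.resize(c[:,:,::-1],None,fx=3.3,fy=3.3,interpolation=cv2.INTER_CUBIC))
C=cloud('top',d); print(C[330:331:1,250],C[190,225])
hsv=cv2.cvtColor(p,cv2.COLOR_RGB2HSV)
# tin: depth-based height mask in window
Z=C[:,:,2]
def rect(m,name):
    n,l,s,_=cv2.connectedComponentsWithStats(m.astype(np.uint8))
    i=1+np.argmax(s[1:,4]); P=C[l==i]; r=cv2.minAreaRect(P[:,:2].astype(np.float32)); print(name,s[i],r,'z',np.percentile(P[:,2],[5,50,95])); return l==i
w=np.zeros(Z.shape,bool); w[140:175,272:320]=1
rect(w&(Z>25)&(Z<90),'tin'); rect(w&(Z>50)&(Z<90),'tin rim')
w[:]=0; w[150:215,180:262]=1
rect(w&(hsv[:,:,1]>110)&(Z<15)&(hsv[:,:,0]<25)&(hsv[:,:,2]<200),'mat')
w[:]=0; w[120:245,300:400]=1; rect(w&(Z>212)&(Z<226),'cabtop')
w[:]=0; w[155:230,235:320]=1; rect(w&(Z>205)&(Z<228),'door')
w[:]=0; w[120:190,325:375]=1; m=w&(Z>240); rect(m,'cam hi'); rect(w&(Z>264),'knob/piv')
for nm,(r0,r1,c0,c1) in dict(bottle=(125,155,155,185),tape=(120,155,225,260),jar=(88,118,248,276),driver=(108,124,185,252),can=(225,258,150,185)).items():
    w[:]=0; w[r0:r1,c0:c1]=1; rect(w&(Z>12),nm)
E
```

```text
[[ 94.39072734 136.76546528  -1.35130741]] [534.60591894 222.16294187   1.23694618]
tin [276 143  40  29 714] ((635.2283935546875, 2.6345176696777344), (109.93833923339844, 57.054420471191406), 74.66707611083984) z [29.51199794 36.8627211  63.80589357]
tin rim [276 143  40  28 150] ((635.3735961914062, 2.5947036743164062), (109.93833923339844, 56.753292083740234), 74.66707611083984) z [52.45778905 61.67964904 66.68553928]
mat [ 180  150   82   65 4185] ((561.061279296875, 238.14573669433594), (205.83790588378906, 260.321533203125), 0.8034433722496033) z [-1.95458392  3.60885744  8.70636482]
cabtop [ 300  131   97  104 4121] ((549.5770263671875, -123.86062622070312), (200.8428955078125, 256.9988098144531), 72.95446014404297) z [217.39355746 220.88047481 224.22357134]
door [241 164  79  59 582] ((528.3017578125, 48.55482482910156), (245.7249755859375, 45.66647720336914), 54.688621520996094) z [216.5652324  220.8154877  224.14627518]
cam hi [333 127  31  54 419] ((564.6365966796875, -53.84590148925781), (104.5385513305664, 312.350830078125), 50.63064956665039) z [241.53684651 258.672189
[... 329 characters left out ...]
80367085 100.93714579 151.9738955 ]
tape [229 124  29  30 556] ((603.8659057617188, 150.30810546875), (271.4453125, 85.87301635742188), 9.469690322875977) z [22.87094586 38.32389978 42.68072488]
jar [251  89  23  29 536] ((655.067138671875, 104.1053466796875), (356.5951843261719, 67.27883911132812), 0.9704445004463196) z [ 28.9877608   99.39550177 104.40489671]
driver [188 110  62  11 363] ((674.518310546875, 156.37098693847656), (388.903076171875, 157.28102111816406), 41.730491638183594) z [16.15738809 26.59691576 33.12870261]
can [154 231  28  23 501] ((432.7349853515625, 259.1236572265625), (67.22435760498047, 351.7716369628906), 25.149356842041016) z [34.87863929 88.90769217 94.2199846 ]
```

View pics/crop1.png

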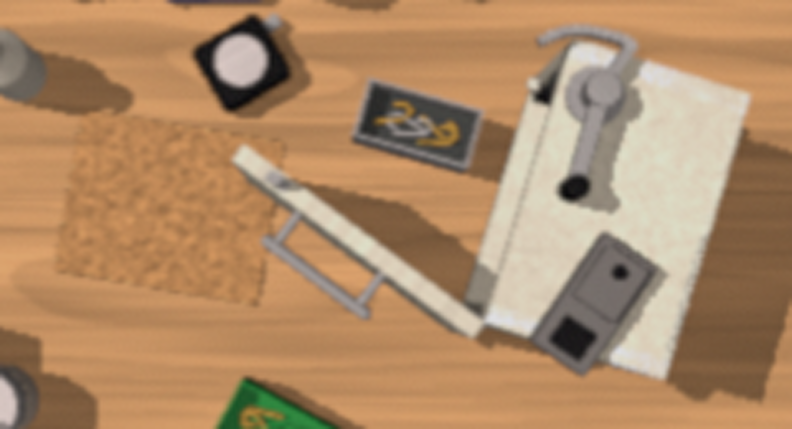

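The crop confirms the grey steel tin (crop px ~(417,125)). It has grey walls and stands between the open door and the cabinet. Next I'll refine the mat, cabinet, door and cam positions by casting rays onto their height planes.

```bash
python3 - <<'E'
from h import *
z=np.load('pics/a_top.npz'); p,d=z['p'],z['d']; C=cloud('top',d); Z=C[:,:,2]
def planerect(m,h,name):
    m=cv2.morphologyEx(m.astype(np.uint8),cv2.MORPH_OPEN,np.ones((3,3)))
    n,l,s,_=cv2.connectedComponentsWithStats(m); i=1+np.argmax(s[1:,4])
    v,u=np.nonzero(l==i); P=onz('top',np.c_[u,v],h)[:,:2]
    r=cv2.minAreaRect(P.astype(np.float32)); print(name,s[i],np.round(r[0],1),np.round(r[1],1),round(r[2],1)); print(np.round(cv2.boxPoints(r),1)); return l==i
w=np.zeros(Z.shape,bool)
# mat via local texture + colour
hsv=cv2.cvtColor(p,cv2.COLOR_RGB2HSV); g=cv2.cvtColor(p,cv2.COLOR_RGB2LAB).astype(int)
for q in [(180,220),(190,205),(215,190),(225,210),(140,210)]: print(q,p[q],hsv[q],g[q])
w[:]=0; w[120:245,300:400]=1; planerect(w&(Z>212)&(Z<228),220,'cab')
w[:]=0; w[155:235,235:318]=1; 
V=hsv[:,:,2]; m=w&(Z>205)&(Z<228)&(hsv[:,:,1]<90); planerect(m,220,'door')
v,u=np.nonzero(m); print(u.min(),u.max())
kp=(Z>264)&(Z<285)
w[:]=0; w[120:190,325:375]=1
n,l,s,c=cv2.connectedComponentsWithStats((kp&w).astype(np.uint8))
for i in range(1,n): print('kp',s[i],onz('top',[c[i]],272)[0])
E
```

```text
(180, 220) [192 136  87] [ 14 139 192] [156 144 163]
(190, 205) [185 132  84] [ 14 139 185] [152 143 162]
(215, 190) [175 129  87] [ 14 128 175] [147 141 158]
(225, 210) [200 147  99] [ 14 129 200] [166 142 161]
(140, 210) [193 142  96] [ 14 128 193] [161 142 160]
cab [ 317  132   80  103 3998] [ 549.6 -149.1] [153.  241.8] 72.8
[[ 411.5 -186.5]
 [ 642.5 -257.9]
 [ 687.7 -111.7]
 [ 456.7  -40.3]]
door [254 174  61  48 458] [507.4  43.4] [196.6  16.5] 54.1
[[443.  -31.4]
 [456.4 -41.1]
 [571.7 118.2]
 [558.4 127.9]]
241 317
kp [349 142   9   9  23] [ 638.76326149 -130.25970683  272.        ]
kp [354 142   1   1   1] [ 648.43231059 -130.83641393  272.        ]
kp [348 148   5   2   5] [ 631.96215604 -120.64814853  272.        ]
kp [353 151   1   1   1] [ 625.43281653 -128.24592052  272.        ]
kp [341 173   8   8  52] [ 561.34630295 -106.38842991  272.        ]
```

```bash
python3 - <<'E'
import cv2
a=cv2.imread('pics/a_side.png')[110:310,130:360]; cv2.imwrite('pics/crop2.png',cv2.resize(a,None,fx=3,fy=3,interpolation=2))
a=cv2.imread('pics/a_top.png')[145:235,175:325]; cv2.imwrite('pics/crop3.png',cv2.resize(a,None,fx=5,fy=5,interpolation=2))
E
```

```text
(no output)
```

View pics/crop2.png

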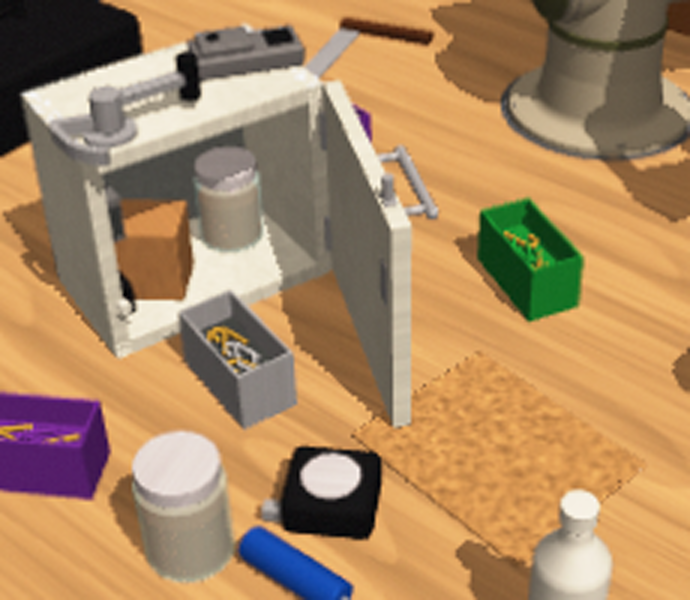

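View pics/crop3.png

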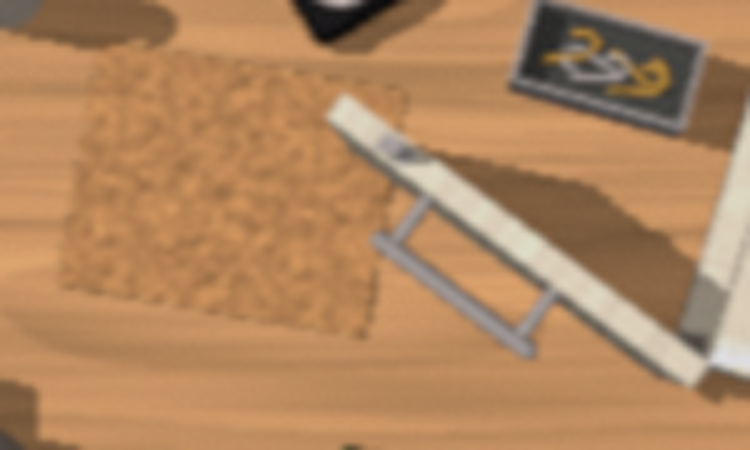

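Crop2 shows the hook on the latch side and the knob clear of the stud finder. Crop3 gives the mat corners at ~(100,42), (408,85), (370,338), (60,288).

```bash
python3 - <<'E'
from h import *
q=np.array([(100,42),(408,85),(370,338),(60,288)])/5+[175,145]
P=onz('top',q-.4,4)[:,:2]; print(P.round(1),P.mean(0)); print([np.linalg.norm(P[i]-P[(i+1)%4]).round(1) for i in range(4)])
# side view cross-check: mat corners from crop2 (x/3+130,y/3+110)
q=np.array([(478,353),(643,463),(520,560),(355,436)])/3+[130,110]
S=onz('side',q,4)[:,:2]; print(S.round(1),S.mean(0))
# tin rim corners in side crop
q=np.array([(181,308),(237,292),(296,350),(241,375)])/3+[130,110]
S=onz('side',q,62)[:,:2]; print('tin side',S.round(1),S.mean(0))
for nm,uv,z in [('bottletop',(262/1.5625,211/1.5625),150),('hooktip',(521/1.5625,206/1.5625),242),('doortip',(243,165),220),('tape',(380/1.5625,216/1.5625),38),('can',(260/1.5625,376/1.5625),90),('stud c1',(555/1.5625,300/1.5625),251),('stud c2',(580/1.5625,313/1.5625),251)]: print(nm,onz('top',[uv],z)[0].round(0))
E
```

```text
[[651.6 321.5]
 [625.9 124.2]
 [465.3 146. ]
 [494.2 343.7]] [559.25628716 233.82287912]
[np.float64(199.0), np.float64(162.2), np.float64(199.8), np.float64(159.0)]
[[468.2 153.6]
 [495.9 346.2]
 [646.3 322.4]
 [622.7 133.3]] [558.27563488 238.86285287]
tin side [[641.1 -57.1]
 [592.3 -33.3]
 [617.9  63.9]
 [671.1  48.9]] [630.62267894   5.60612073]
bottletop [683. 374. 150.]
hooktip [679. -83. 242.]
doortip [592. 153. 220.]
tape [695. 165.  38.]
can [378. 385.  90.]
stud c1 [ 523. -138.  251.]
stud c2 [ 502. -179.  251.]
```

Mat centre is about (559,235), with its long axis at 82.5°. The tin is at (635,3), long axis 74.7°. The next move goes above the tin with the jaws across its width.

```bash
python3 -m pendant '[[[-1,0,0,0.05,0],[-1,0,0,0.10,0],[-1,0.03,-0.035,0.10,-8],[-1,0.06,-0.07,0.10,-16],[-1,0.09,-0.105,0.10,-24],[-1,0.12,-0.14,0.10,-32],[-1,0.15,-0.175,0.10,-40],[-1,0.18,-0.21,0.10,-48],[-1,0.21,-0.245,0.10,-56],[-1,0.24,-0.28,0.10,-64],[-1,0.27,-0.315,0.10,-72],[-1,0.30,-0.35,0.10,-80],[-1,0.33,-0.38,0.10,-87.4],[-1,0.36,-0.41,0.10,-87.4],[-1,0.39,-0.44,0.10,-87.4],[-1,0.42,-0.47,0.10,-87.4],[-1,0.45,-0.49,0.10,-87.4],[-1,0.473,-0.4965,0.10,-87.4],[-1,0.473,-0.4965,0.10,-87.4],[-1,0.473,-0.4965,0.10,-87.4]]]' 30
python3 - <<'E'
from h import *
cap('top','b'); cap('side','b'); s=monitor.sense(); print(s['eef_pos'],s['ee_rot'],s['force'])
a=cv2.imread('pics/b_side.png'); cv2.imwrite('pics/b2.png',cv2.resize(a,(800,600)))
E
```

```text
time_s: 2.1
eef_pos: [634.9, 2.9, 330.5]
ee_rot: [-0.0, 0.991, -0.134, -0.001]
force: [0.1, 0.4, -0.2]
grip_width: 1.001
[634.43587566   3.46616676 331.64067954] [-3.86701828e-05  9.91053338e-01 -1.33466399e-01  2.91782802e-05] [-0.37100773 -0.45213206 -0.67893342]
```

View pics/b2.png

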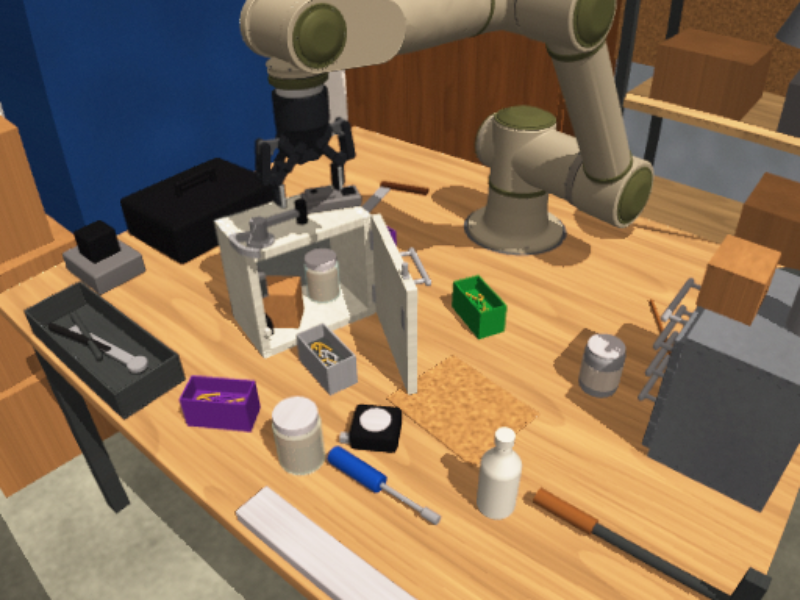

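```bash
python3 -m pendant '[[[-1,0,0,-0.04,0],[-1,0,0,-0.08,0],[-1,0,0,-0.12,0],[-1,0,0,-0.16,0],[-1,0,0,-0.20,0],[-1,0,0,-0.23,0],[-1,0,0,-0.26,0],[-1,0,0,-0.28,0],[-1,0,0,-0.30,0],[-1,0,0,-0.309,0],[-1,0,0,-0.309,0]]]' 30
python3 - <<'E'
from h import *
cap('side','c'); a=cv2.imread('pics/c_side.png')[60:310,100:400]; cv2.imwrite('pics/c2.png',cv2.resize(a,None,fx=2.4,fy=2.4,interpolation=2))
E
```

```text
time_s: 3.3
eef_pos: [634.4, 3.3, 22.0]
ee_rot: [-0.0, 0.991, -0.134, -0.001]
force: [0.4, -0.1, -1.1]
grip_width: 0.998
```

View pics/c2.png

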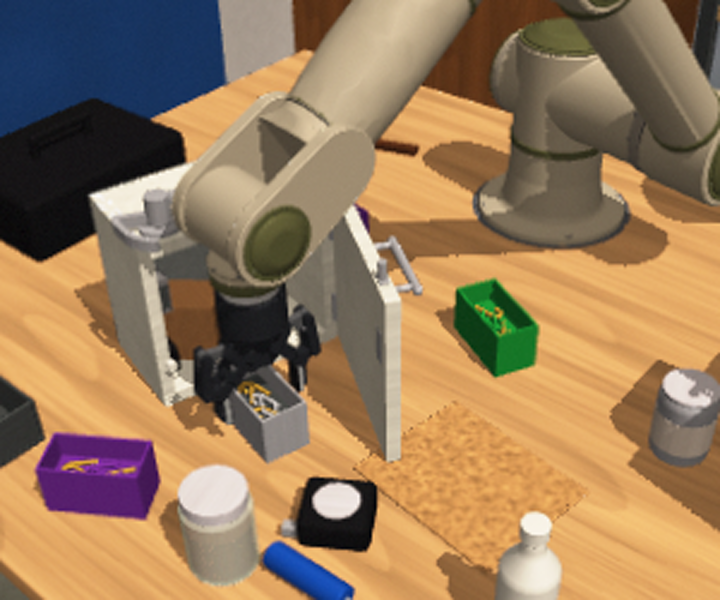

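```bash
python3 - <<'E'
from h import *
c=np.array([635.3,2.6]);l=np.array([.264,.964]);w=np.array([.964,-.264])
im=cv2.imread('pics/c_side.png')
im=cv2.resize(im[180:260,160:260],None,fx=7,fy=7,interpolation=2)
for z,col in((62,(0,0,255)),(0,(255,0,0))):
    X=[np.r_[c+a*55*l+b*28*w,z] for a,b in((1,1),(1,-1),(-1,-1),(-1,1))]
    q=((proj('side',X)-[160,180])*7).astype(np.int32); cv2.polylines(im,[q],True,col,1)
for b in(1,-1): 
    q=((proj('side',[[634.4+b*28*.964,3.3-b*28*.264,41]])[0]-[160,180])*7).astype(int); cv2.circle(im,tuple(map(int,q)),5,(0,255,0),2)
cv2.imwrite('pics/c3.png',im)
E
```

```text
(no output)
```

View pics/c3.png

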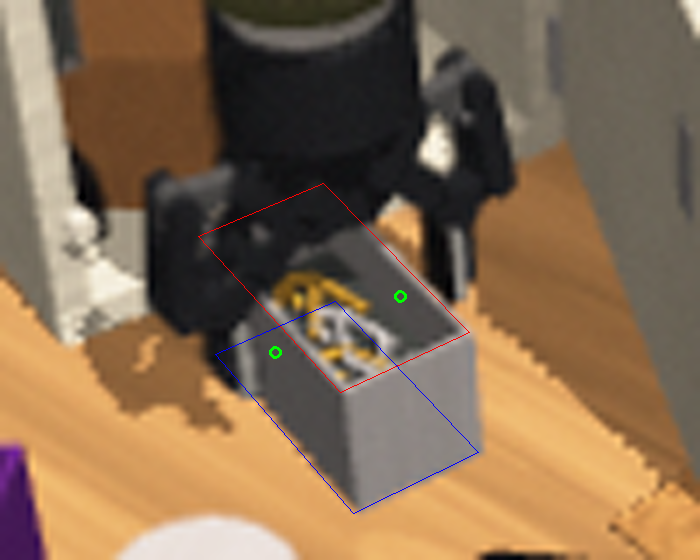

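The projected tin outline matches the picture, and both fingers stand beside the long walls. Closing now.

```bash
python3 -m pendant '[[[1,0,0,0,0],[1,0,0,0,0],[1,0,0,0,0],[1,0,0,0,0],[1,0,0,0,0],[1,0,0,0,0],[1,0,0,0,0],[1,0,0,0,0],[1,0,0,0.01,0],[1,0,0,0.03,0],[1,0,0,0.05,0],[1,0,0,0.05,0]]]' 35
python3 - <<'E'
from h import *
cap('side','d'); a=cv2.imread('pics/d_side.png')[60:310,100:400]; cv2.imwrite('pics/d2.png',cv2.resize(a,None,fx=2.4,fy=2.4,interpolation=2))
E
```

```text
time_s: 4.55
eef_pos: [636.4, 2.7, 75.2]
ee_rot: [0.0, 0.991, -0.134, 0.002]
force: [0.6, -0.5, -2.9]
grip_width: 0.654
```

View pics/d2.png

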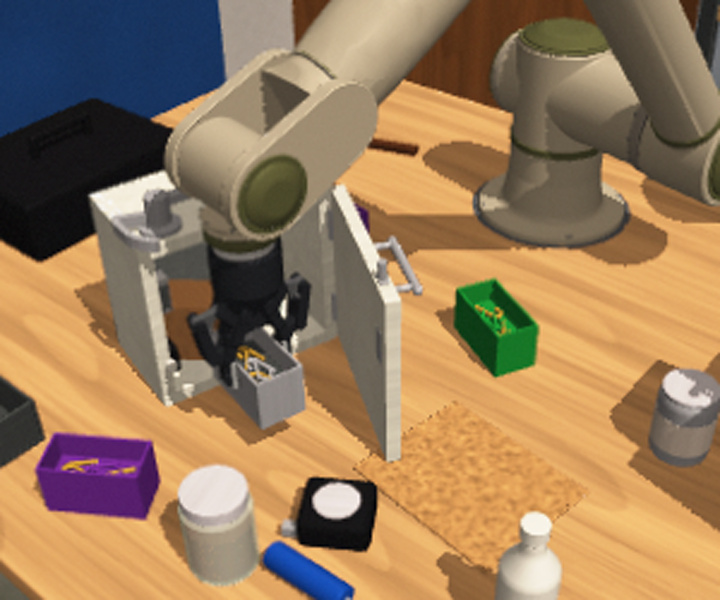

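```bash
python3 -m pendant '[[[1,0,0,0.03,0],[1,0,0,0.07,0],[1,0,0,0.11,0],[1,0,0,0.15,0],[1,0,0,0.19,0],[1,0,0,0.22,0],[1,0,0,0.235,0],[1,-0.01,0.03,0.235,1],[1,-0.022,0.065,0.235,2],[1,-0.034,0.1,0.235,4],[1,-0.046,0.135,0.235,5],[1,-0.058,0.17,0.235,6],[1,-0.07,0.205,0.235,7],[1,-0.077,0.225,0.235,8],[1,-0.077,0.232,0.235,8],[1,-0.077,0.232,0.235,8],[1,-0.077,0.232,0.235,8]]]'
python3 - <<'E'
from h import *
cap('top','e'); cap('side','e'); a=cv2.imread('pics/e_side.png'); cv2.imwrite('pics/e2.png',cv2.resize(a,(800,600)))
E
```

```text
time_s: 6.3
eef_pos: [558.5, 233.9, 306.5]
ee_rot: [0.0, 0.998, -0.065, -0.0]
force: [0.0, 0.3, -2.4]
grip_width: 0.652
```

View pics/e2.png

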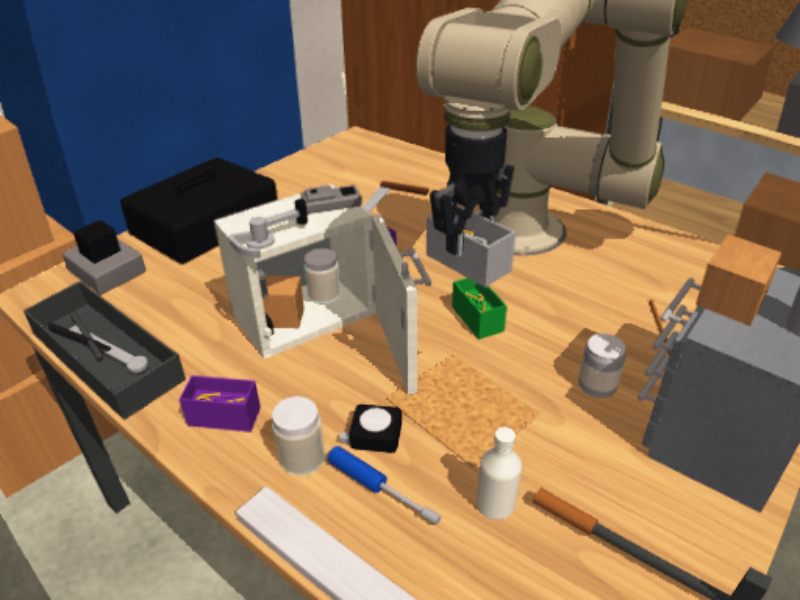

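```bash
python3 -m pendant '[[[1,0,0,-0.04,0],[1,0,0,-0.08,0],[1,0,0,-0.12,0],[1,0,0,-0.16,0],[1,0,0,-0.20,0],[1,0,0,-0.23,0],[1,0,0,-0.25,0],[1,0,0,-0.265,0],[1,0,0,-0.272,0],[1,0,0,-0.276,0],[1,0,0,-0.279,0],[1,0,0,-0.280,0],[1,0,0,-0.280,0]]]'
```

```text
time_s: 7.7
eef_pos: [558.3, 234.9, 27.8]
ee_rot: [-0.0, 0.998, -0.064, 0.0]
force: [0.2, 0.1, -2.9]
grip_width: 0.644
```

```bash
python3 -m pendant '[[[1,0,0,-0.001,0],[1,0,0,-0.002,0],[1,0,0,-0.002,0]]]'
python3 - <<'E'
from h import *
cap('side','f'); a=cv2.imread('pics/f_side.png')[150:320,200:400]; cv2.imwrite('pics/f2.png',cv2.resize(a,None,fx=3.5,fy=3.5,interpolation=2))
print(monitor.sense()['force'])
E
```

```text
time_s: 8.0
eef_pos: [558.4, 235.0, 27.5]
ee_rot: [-0.0, 0.998, -0.064, 0.001]
force: [-6.2, -1.6, 13.0]
grip_width: 0.654
[-5.99225975 -2.25018901 12.11134269]
```

View pics/f2.png

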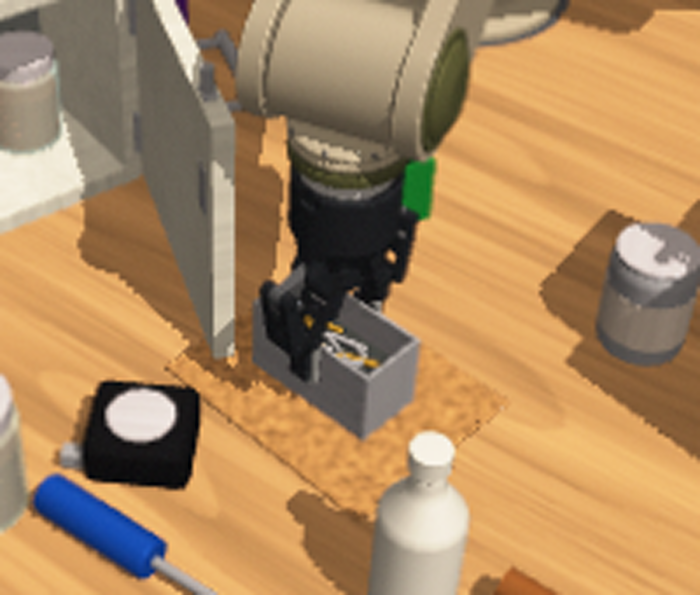

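The tin stands on the mat: its base diagonal midpoint (~336,381) coincides with the mat's (~336,382). Releasing and retracting.

```bash
python3 -m pendant '[[[0.2,0,0,0.001,0],[-0.3,0,0,0.001,0],[-1,0,0,0.001,0],[-1,0,0,0.001,0],[-1,0,0,0.001,0],[-1,0,0,0.001,0],[-1,0,0,0.01,0],[-1,0,0,0.03,0],[-1,0,0,0.06,0],[-1,0,0,0.1,0],[-1,0,0,0.14,0],[-1,0,0,0.18,0],[-1,0,0,0.21,0],[-1,0,0,0.24,0],[-1,0,0,0.24,0]]]'
python3 - <<'E'
from h import *
cap('side','g'); a=cv2.imread('pics/g_side.png'); cv2.imwrite('pics/g2.png',cv2.resize(a,(800,600)))
h=np.array([456.7,-40.3]);
for th in (71.3,60,50,40,30,20,10,5,2.3,0):
    f=np.radians(th-17.2); d=np.array([np.cos(f),np.sin(f)]); n=np.array([-d[1],d[0]])
    print(th,'handle',(h+130*d+51*n).round(0),'o70',(h+130*d+70*n).round(0))
E
```

```text
time_s: 9.55
eef_pos: [559.1, 235.2, 270.5]
ee_rot: [-0.001, 0.998, -0.064, 0.004]
force: [0.2, 0.7, 0.6]
grip_width: 1.002
71.3 handle [492.  95.] o70 [476. 106.]
60 handle [517.  85.] o70 [505.  99.]
50 handle [538.  73.] o70 [528.  89.]
40 handle [557.  57.] o70 [549.  75.]
30 handle [572.  38.] o70 [568.  57.]
20 handle [584.  17.] o70 [583.  36.]
10 handle [592.  -6.] o70 [594.  13.]
5 handle [595. -18.] o70 [599.   1.]
2.3 handle [595. -24.] o70 [600.  -6.]
0 handle [596. -30.] o70 [602. -12.]
```

View pics/g2.png

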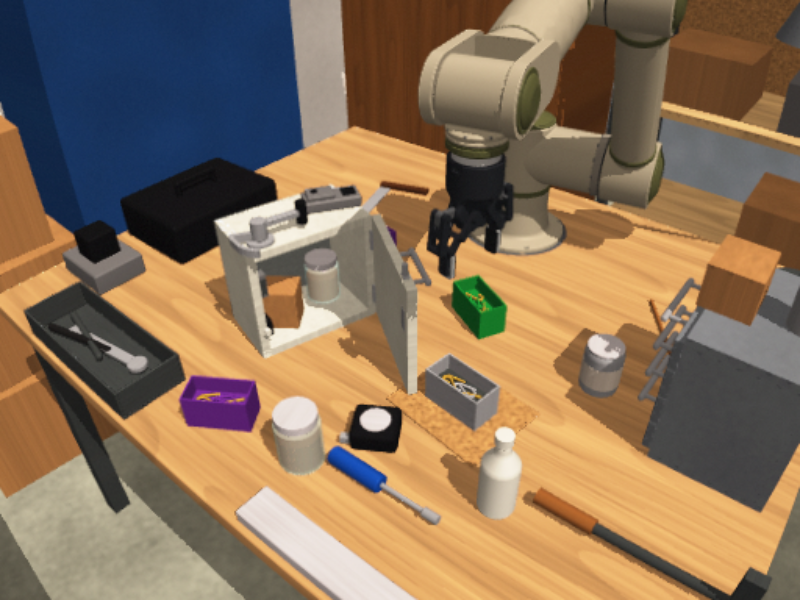

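```bash
python3 -m pendant '[[[1,-0.02,-0.02,0,8],[1,-0.04,-0.04,0,16],[1,-0.06,-0.06,0,24],[1,-0.08,-0.08,0,32],[1,-0.1,-0.1,0,40],[1,-0.106,-0.111,0,48],[1,-0.106,-0.111,0,56],[1,-0.106,-0.111,0,61],[1,-0.106,-0.111,0,61],[1,-0.106,-0.111,-0.03,61],[1,-0.106,-0.111,-0.06,61],[1,-0.106,-0.111,-0.09,61],[1,-0.106,-0.111,-0.093,61],[1,-0.106,-0.111,-0.093,61]]]'
python3 - <<'E'
from h import *
s=monitor.sense(); print(s['eef_pos'],s['joints'])
cap('side','i');cap('top','i'); a=cv2.imread('pics/i_side.png')[80:280,180:400]; cv2.imwrite('pics/i2.png',cv2.resize(a,None,fx=3,fy=3,interpolation=2))
a=cv2.imread('pics/i_top.png')[100:300,200:420]; cv2.imwrite('pics/i3.png',cv2.resize(a,None,fx=3,fy=3,interpolation=2))
E
```

```text
time_s: 11.0
eef_pos: [452.0, 123.9, 172.4]
ee_rot: [-0.0, 0.893, 0.45, -0.0]
force: [0.3, -0.3, 0.2]
grip_width: 0.002
[451.96926197 123.91629673 172.37668118] [ 1.68252915e-02  2.48569081e-01  1.74608921e+00 -2.31872414e-05
  1.14799578e+00 -9.17768967e-01]
```

View pics/i2.png

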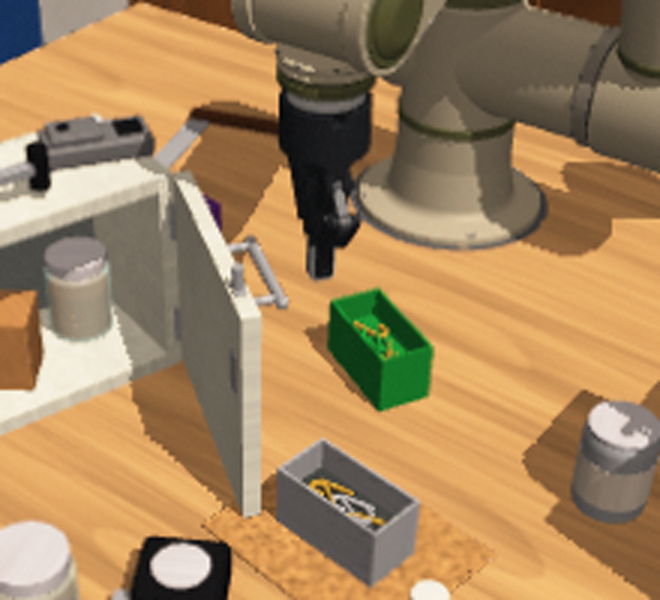

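View pics/i3.png

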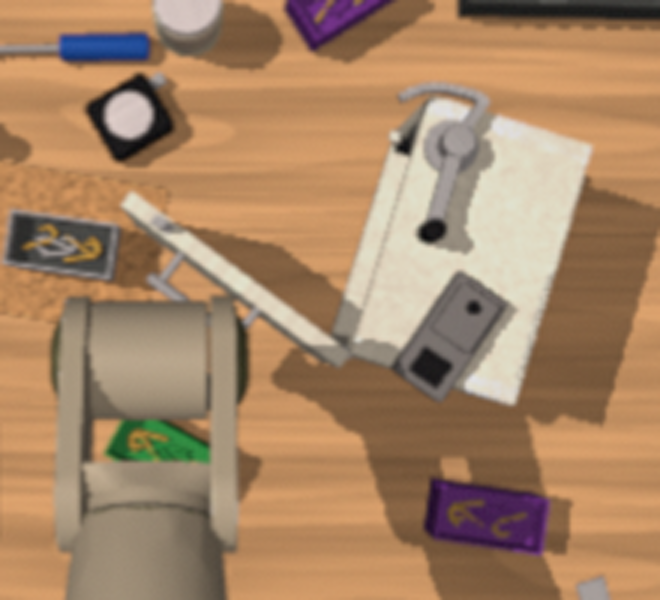

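```bash
python3 - <<'E'
from h import *
h=np.array([456.7,-40.3]); p0=np.array([452,124])
for th in list(np.arange(71,20,-3))+[17,14,11,8,6,4,2,0]:
    f=np.radians(th-17.2); d=np.array([np.cos(f),np.sin(f)]); n=np.array([-d[1],d[0]])
    print(th,((h+130*d+67*n-p0)/1000).round(3))
E
```

```text
71 [ 0.027 -0.02 ]
68 [ 0.035 -0.021]
65 [ 0.042 -0.023]
62 [ 0.05  -0.025]
59 [ 0.057 -0.028]
56 [ 0.064 -0.031]
53 [ 0.071 -0.034]
50 [ 0.078 -0.038]
47 [ 0.084 -0.042]
44 [ 0.091 -0.046]
41 [ 0.097 -0.051]
38 [ 0.102 -0.056]
35 [ 0.108 -0.061]
32 [ 0.113 -0.066]
29 [ 0.118 -0.072]
26 [ 0.123 -0.078]
23 [ 0.127 -0.085]
17 [ 0.135 -0.098]
14 [ 0.138 -0.105]
11 [ 0.141 -0.112]
8 [ 0.144 -0.119]
6 [ 0.145 -0.124]
4 [ 0.147 -0.129]
2 [ 0.148 -0.134]
0 [ 0.149 -0.139]
```

```bash
python3 -m pendant '[[[1,0.014,-0.01,0,0],[1,0.022,-0.016,0,0],[1,0.027,-0.02,0,0],[1,0.035,-0.021,0,-3],[1,0.042,-0.023,0,-6],[1,0.05,-0.025,0,-9],[1,0.057,-0.028,0,-12],[1,0.064,-0.031,0,-15],[1,0.071,-0.034,0,-18],[1,0.078,-0.038,0,-21],[1,0.084,-0.042,0,-24],[1,0.091,-0.046,0,-27],[1,0.097,-0.051,0,-30],[1,0.097,-0.051,0,-30]]]'
python3 - <<'E'
from h import *
cap('side','j'); a=cv2.imread('pics/j_side.png')[80:280,180:400]; cv2.imwrite('pics/j2.png',cv2.resize(a,None,fx=3,fy=3,interpolation=2))
E
```

```text
time_s: 12.5
eef_pos: [549.6, 72.5, 172.5]
ee_rot: [0.0, 0.979, 0.204, 0.0]
force: [-0.9, -0.2, 0.6]
grip_width: 0.004
```

View pics/j2.png

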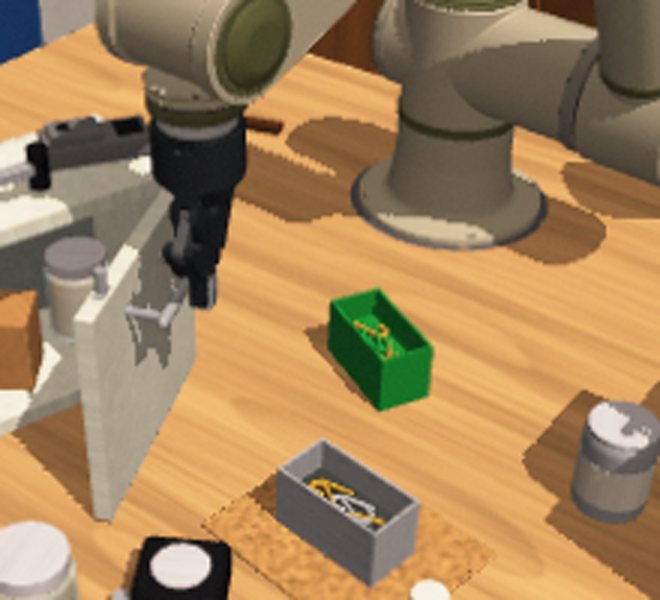

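The door is following: it is about 40° open with the finger behind the bar. Continuing.

```bash
python3 -m pendant '[[[1,0.005,-0.005,0,-3],[1,0.011,-0.01,0,-6],[1,0.016,-0.015,0,-9],[1,0.021,-0.021,0,-12],[1,0.026,-0.027,0,-15],[1,0.03,-0.034,0,-18],[1,0.034,-0.040,0,-21],[1,0.038,-0.047,0,-24],[1,0.041,-0.054,0,-27],[1,0.044,-0.061,0,-30],[1,0.046,-0.065,0,-32],[1,0.047,-0.068,0,-33],[1,0.047,-0.068,0,-33]]]'
python3 - <<'E'
from h import *
cap('side','k'); a=cv2.imread('pics/k_side.png')[80:280,130:350]; cv2.imwrite('pics/k2.png',cv2.resize(a,None,fx=3,fy=3,interpolation=2))
E
```

```text
time_s: 13.85
eef_pos: [596.0, 4.7, 172.4]
ee_rot: [0.0, 0.997, -0.082, -0.0]
force: [-0.3, -0.0, -0.2]
grip_width: 0.001
```

View pics/k2.png

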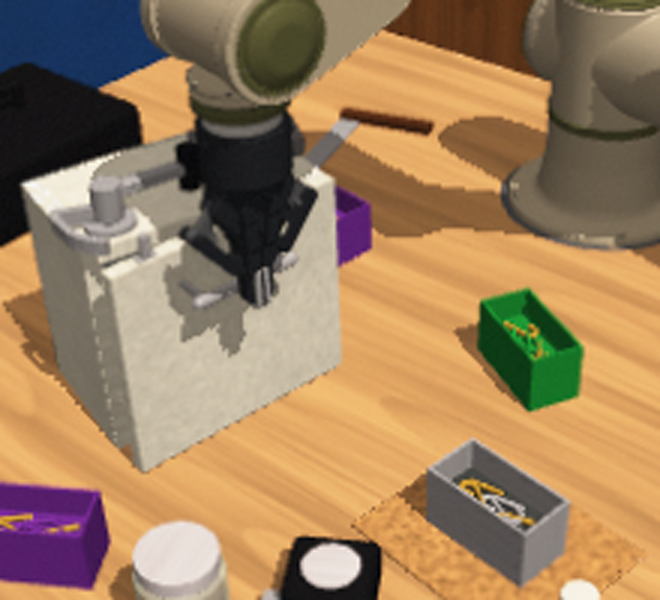

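```bash
python3 -m pendant '[[[1,0.0005,-0.002,0,0],[1,0.001,-0.004,0,-1],[1,0.0015,-0.006,0,-2],[1,0.002,-0.008,0,-3],[1,0.002,-0.009,0,-4],[1,0.002,-0.010,0,-4],[1,0.002,-0.010,0,-4]]]'
```

```text
time_s: 14.6
eef_pos: [598.0, -5.3, 172.3]
ee_rot: [0.0, 0.993, -0.117, -0.0]
force: [1.1, 0.0, -0.2]
grip_width: 0.002
```

```bash
python3 -m pendant '[[[1,0,-0.001,0,0],[1,0,-0.002,0,0],[1,0,-0.002,0,0]]]'
python3 -m pendant '[[[1,0,-0.001,0,0],[1,0,-0.002,0,0],[1,0,-0.002,0,0]]]'
python3 - <<'E'
from h import *
cap('side','l'); a=cv2.imread('pics/l_side.png')[80:280,130:350]; cv2.imwrite('pics/l2.png',cv2.resize(a,None,fx=3,fy=3,interpolation=2))
E
```

```text
time_s: 14.9
eef_pos: [598.0, -7.3, 172.3]
ee_rot: [0.0, 0.993, -0.117, -0.0]
force: [-0.5, 0.5, 0.3]
grip_width: 0.003
time_s: 15.2
eef_pos: [598.0, -9.3, 172.3]
ee_rot: [0.0, 0.993, -0.117, -0.0]
force: [0.7, 0.8, -0.7]
grip_width: 0.002
```

View pics/l2.png

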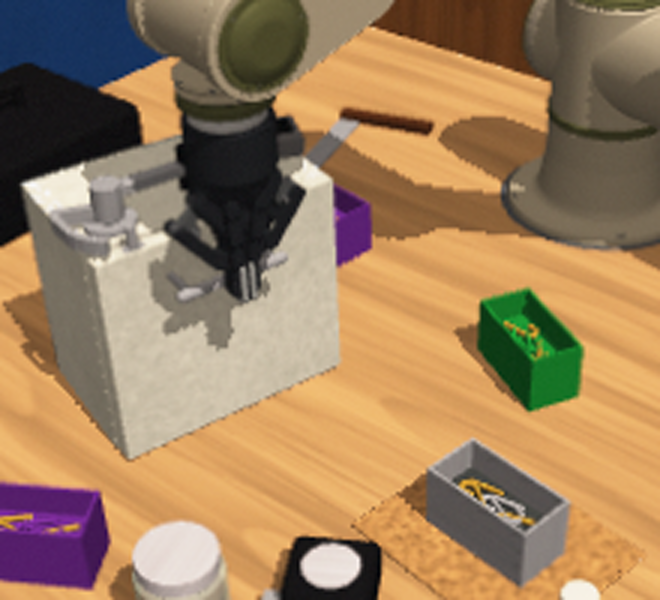

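```bash
python3 -m pendant '[[[1,0,-0.001,0,0],[1,0,-0.002,0,0],[1,0,-0.002,0,0]]]'
python3 -m pendant '[[[1,0,-0.001,0,0],[1,0,-0.001,0,0]]]'
python3 -m pendant '[[[1,0,-0.001,0,0],[1,0,-0.001,0,0]]]'
```

```text
time_s: 15.55
eef_pos: [598.1, -10.7, 172.3]
ee_rot: [-0.0, 0.993, -0.116, 0.0]
force: [1.5, 3.9, -0.7]
grip_width: -0.002
time_s: 15.75
eef_pos: [598.2, -11.6, 172.3]
ee_rot: [-0.0, 0.993, -0.116, 0.0]
force: [1.5, 5.1, -0.3]
grip_width: 0.003
time_s: 15.95
eef_pos: [598.3, -12.5, 172.3]
ee_rot: [-0.001, 0.993, -0.116, 0.0]
force: [2.8, 5.9, 0.5]
grip_width: -0.004
```

The buffer is pushing back at about 6 N, so I'm backing off and checking the door.

```bash
python3 -m pendant '[[[1,0.002,0.01,0,0],[1,0.005,0.03,0,0],[1,0.01,0.06,0,0],[1,0.01,0.08,0.03,0],[1,0.01,0.08,0.08,0],[1,0.01,0.10,0.13,0],[1,-0.04,0.12,0.13,0],[1,-0.08,0.12,0.13,0],[1,-0.08,0.12,0.13,0]]]'
python3 - <<'E'
from h import *
cap('side','m');cap('top','m'); a=cv2.imread('pics/m_side.png')[100:250,120:320]; cv2.imwrite('pics/m2.png',cv2.resize(a,None,fx=3.5,fy=3.5,interpolation=2))
a=cv2.imread('pics/m_top.png')[110:260,170:400]; cv2.imwrite('pics/m3.png',cv2.resize(a,None,fx=3.4,fy=3.4,interpolation=2))
E
```

```text
time_s: 16.85
eef_pos: [513.6, 108.0, 302.3]
ee_rot: [0.001, 0.993, -0.116, -0.001]
force: [0.3, 0.7, -0.2]
grip_width: 0.004
```

View pics/m2.png

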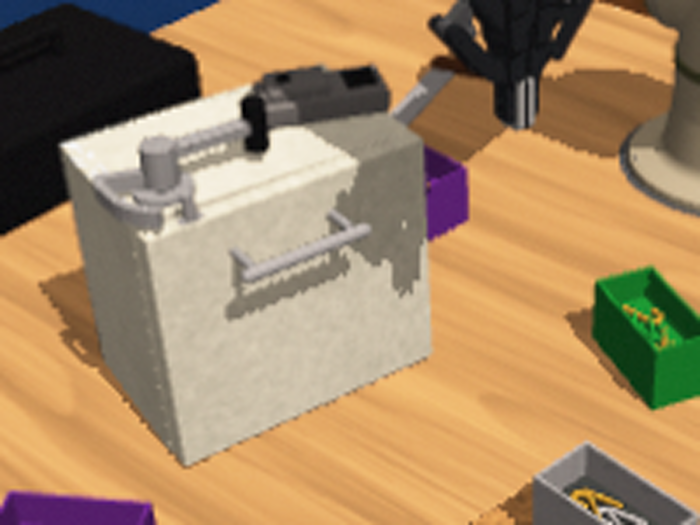

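View pics/m3.png

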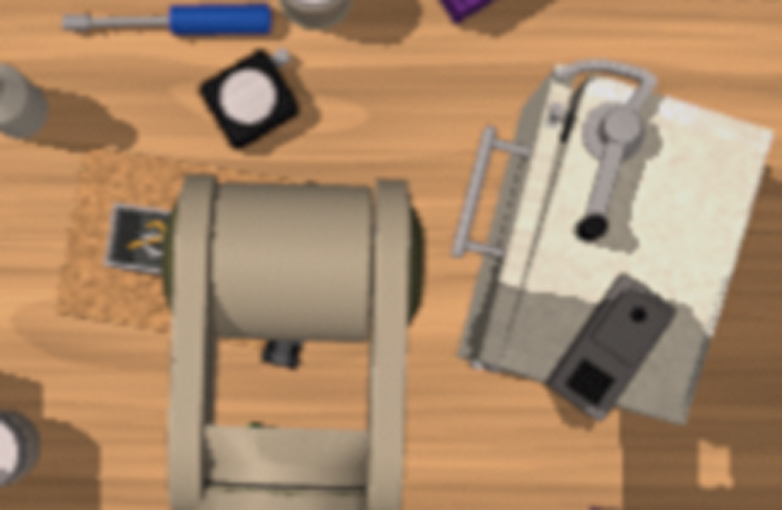

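The door is ajar at the buffer and the hook lies open around the pin: pin ~(190,205) in m2, hook curling from (95,200). Next I place the closed fingers in front of the knob.

```bash
python3 -m pendant '[[[1,0.02,-0.03,0,0],[1,0.03,-0.07,0,-2],[1,0.045,-0.11,0,-4],[1,0.062,-0.14,0,-4],[1,0.062,-0.17,0,-4],[1,0.062,-0.17,0,-4],[1,0.062,-0.17,-0.03,-4],[1,0.062,-0.17,-0.055,-4],[1,0.062,-0.17,-0.064,-4],[1,0.062,-0.17,-0.064,-4]]]'
python3 - <<'E'
from h import *
cap('side','n'); a=cv2.imread('pics/n_side.png')[70:220,120:320]; cv2.imwrite('pics/n2.png',cv2.resize(a,None,fx=3.5,fy=3.5,interpolation=2))
z=np.load('pics/m_top.npz'); p,d=z['p'],z['d']
hsv=cv2.cvtColor(p,cv2.COLOR_RGB2HSV); w=np.zeros(d.shape,bool); w[165:185,335:352]=1
m=w&(hsv[:,:,2]<50); v,u=np.nonzero(m); print('knob',len(u),onz('top',[[u.mean(),v.mean()]],272))
s=monitor.sense(); print(s['eef_pos'])
pv=np.array([639.2,-129.3]); L0=np.array([-.955,.295]); p0=np.array([576,-62.7])
for a in (0,0.1,.2,.3,.4,.5,.6,.7,.8,.9,1.,1.1,1.2,1.3,1.4,1.5,1.57):
    c,sn=np.cos(a),np.sin(a); R=np.array([[c,-sn],[sn,c]]); L=R@L0; t=np.array([-L[1],L[0]])
    print(a,(pv+80*L-21*t-p0).round(0),round(np.degrees(a)))
E
```

```text
time_s: 17.95
eef_pos: [580.2, -62.8, 237.5]
ee_rot: [-0.0, 0.989, -0.151, -0.001]
force: [-0.0, -0.5, 1.1]
grip_width: -0.004
knob 37 [[ 560.14408383 -104.71755655  272.        ]]
[580.60102008 -62.95486967 238.82988247]
0 [ -7. -23.] 0
0.1 [-11. -30.] 6
0.2 [-14. -38.] 11
0.3 [-17. -46.] 17
0.4 [-18. -54.] 23
0.5 [-19. -62.] 29
0.6 [-19. -70.] 34
0.7 [-19. -78.] 40
0.8 [-17. -87.] 46
0.9 [-15. -94.] 52
1.0 [ -11. -102.] 57
1.1 [  -8. -109.] 63
1.2 [  -3. -116.] 69
1.3 [   2. -123.] 74
1.4 [   8. -128.] 80
1.5 [  15. -134.] 86
1.57 [  19. -137.] 90
```

View pics/n2.png

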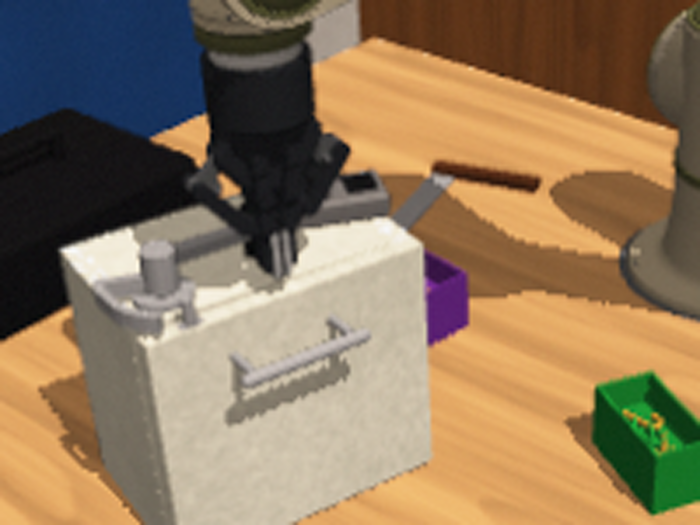

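```bash
python3 -m pendant '[[[1,-0.006,-0.010,0,0],[1,-0.009,-0.017,0,0],[1,-0.011,-0.023,0,0],[1,-0.013,-0.027,0,3],[1,-0.015,-0.030,0,6],[1,-0.017,-0.034,0,9],[1,-0.018,-0.038,0,11],[1,-0.02,-0.042,0,14],[1,-0.021,-0.046,0,17],[1,-0.022,-0.050,0,20],[1,-0.022,-0.054,0,23],[1,-0.022,-0.054,0,23]]]'
python3 - <<'E'
from h import *
cap('side','o'); a=cv2.imread('pics/o_side.png')[70:220,120:320]; cv2.imwrite('pics/o2.png',cv2.resize(a,None,fx=3.5,fy=3.5,interpolation=2))
E
```

```text
time_s: 19.2
eef_pos: [558.0, -118.0, 238.7]
ee_rot: [0.0, 0.999, 0.049, 0.0]
force: [-0.1, -0.5, -0.7]
grip_width: 0.004
```

View pics/o2.png

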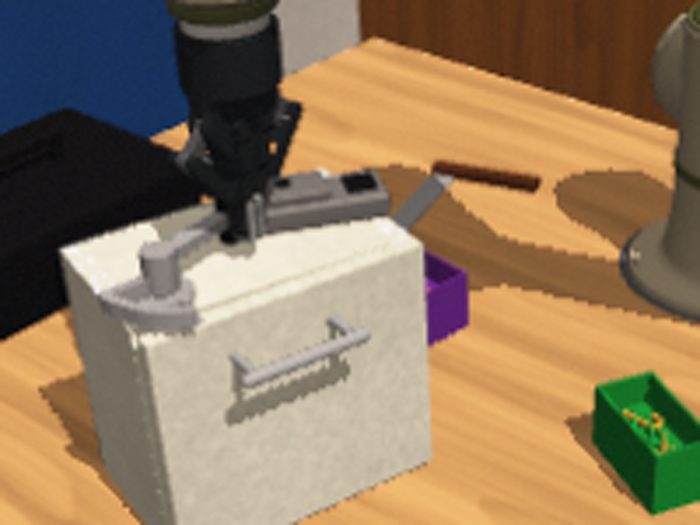

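```bash
python3 -m pendant '[[[1,-0.001,-0.004,0,3],[1,-0.001,-0.008,0,6],[1,-0.001,-0.012,0,9],[1,-0.001,-0.016,0,12],[1,-0.001,-0.020,0,15],[1,-0.001,-0.024,0,17],[1,0,-0.028,0,20],[1,0.001,-0.033,0,23],[1,0.002,-0.037,0,26],[1,0.003,-0.040,0,29],[1,0.003,-0.040,0,29]]]'
python3 - <<'E'
from h import *
cap('side','p'); a=cv2.imread('pics/p_side.png')[70:220,120:320]; cv2.imwrite('pics/p2.png',cv2.resize(a,None,fx=3.5,fy=3.5,interpolation=2))
E
```

```text
time_s: 20.35
eef_pos: [561.1, -157.2, 238.5]
ee_rot: [-0.0, 0.955, 0.297, 0.0]
force: [-0.3, 0.2, 0.8]
grip_width: -0.0
```

View pics/p2.png

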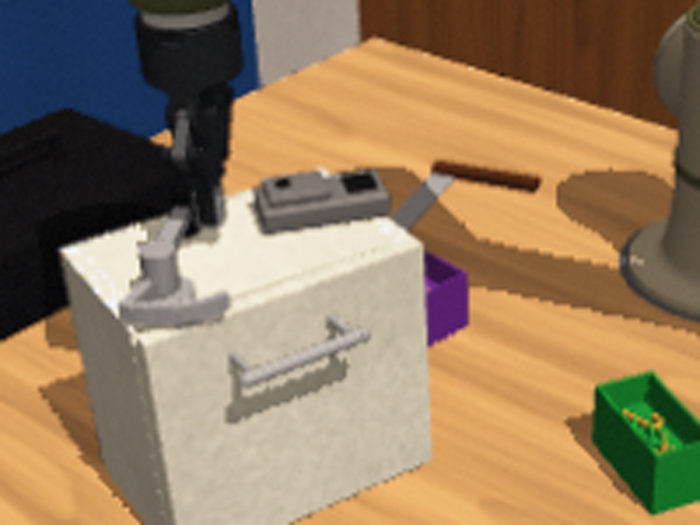

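The lever is about half-way, and the hook now lies in front of the pin. Continuing.

```bash
python3 -m pendant '[[[1,0.002,-0.004,0,3],[1,0.004,-0.008,0,6],[1,0.005,-0.011,0,9],[1,0.007,-0.015,0,11],[1,0.009,-0.019,0,14],[1,0.012,-0.022,0,17],[1,0.014,-0.026,0,20],[1,0.017,-0.029,0,22],[1,0.020,-0.032,0,25],[1,0.023,-0.034,0,28],[1,0.026,-0.037,0,31],[1,0.030,-0.040,0,34],[1,0.030,-0.040,0,34]]]'
python3 - <<'E'
from h import *
cap('side','q'); a=cv2.imread('pics/q_side.png')[70:220,120:320]; cv2.imwrite('pics/q2.png',cv2.resize(a,None,fx=3.5,fy=3.5,interpolation=2))
E
```

```text
time_s: 21.7
eef_pos: [591.2, -197.3, 238.1]
ee_rot: [0.0, 0.826, 0.563, -0.0]
force: [0.9, 0.3, -0.5]
grip_width: 0.001
```

View pics/q2.png

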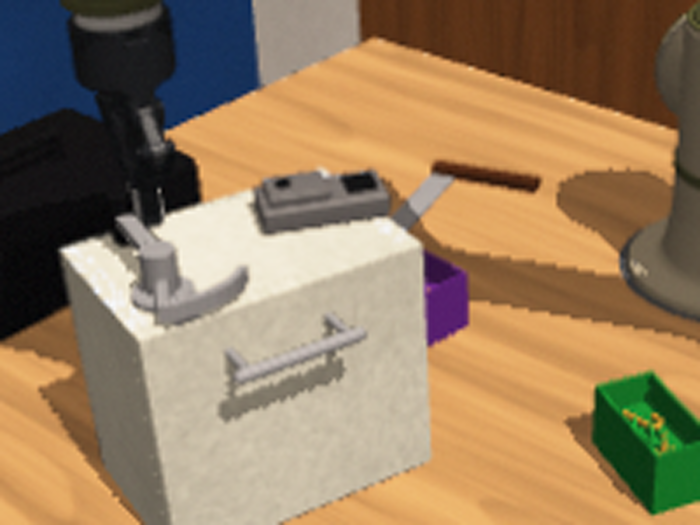

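```bash
python3 - <<'E'
from h import *
cap('top','q'); a=cv2.imread('pics/q_top.png')[110:240,290:410]; cv2.imwrite('pics/q3.png',cv2.resize(a,None,fx=4.5,fy=4.5,interpolation=2))
E
```

```text
(no output)
```

View pics/q3.png

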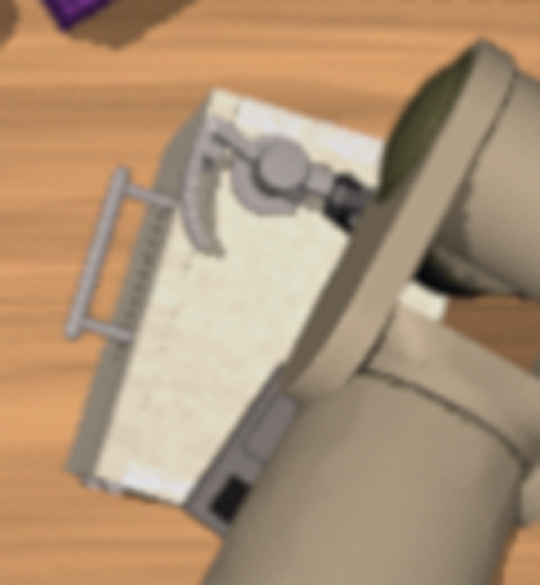

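```bash
python3 -m pendant '[[[1,0.002,-0.0015,0,2],[1,0.004,-0.003,0,4],[1,0.006,-0.004,0,6],[1,0.0075,-0.005,0,7],[1,0.0075,-0.005,0,7]]]'
python3 - <<'E'
from h import *
cap('top','r'); a=cv2.imread('pics/r_top.png')[110:200,320:410]; cv2.imwrite('pics/r3.png',cv2.resize(a,None,fx=6,fy=6,interpolation=2))
E
```

```text
time_s: 22.3
eef_pos: [598.6, -202.0, 238.4]
ee_rot: [-0.0, 0.79, 0.613, 0.0]
force: [-0.6, 1.6, 0.8]
grip_width: -0.001
```

View pics/r3.png

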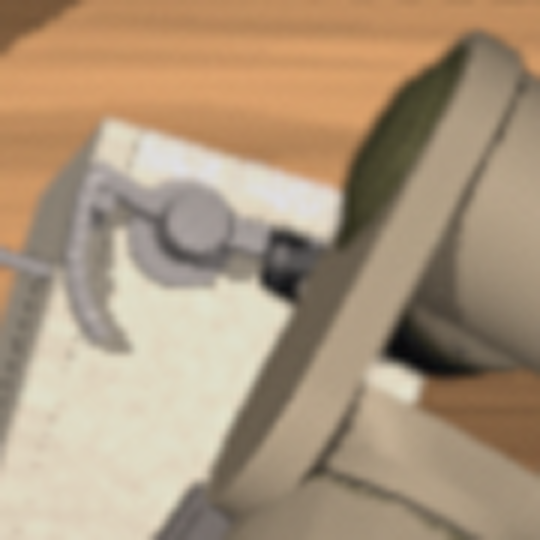

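```bash
python3 -m pendant '[[[1,-0.008,0.003,0,0],[1,-0.015,0.005,0.005,0],[1,-0.015,0.005,0.04,0],[1,-0.015,0.005,0.08,0],[1,-0.015,0.005,0.11,0],[1,-0.03,0.05,0.11,-5],[1,-0.05,0.10,0.11,-10],[1,-0.07,0.15,0.11,-15],[1,-0.09,0.20,0.11,-20],[1,-0.11,0.25,0.11,-25],[1,-0.13,0.3,0.11,-30],[1,-0.16,0.35,0.11,-30],[1,-0.19,0.4,0.11,-30],[1,-0.22,0.45,0.11,-30],[1,-0.26,0.5,0.11,-30],[1,-0.3,0.54,0.11,-30],[1,-0.34,0.58,0.11,-30],[1,-0.36,0.62,0.11,-30],[1,-0.36,0.62,0.11,-30],[1,-0.36,0.62,0.11,-30]]]'
python3 - <<'E'
from h import *
cap('side','s');cap('top','s'); a=cv2.imread('pics/s_side.png'); cv2.imwrite('pics/s2.png',cv2.resize(a,(800,600)))
a=cv2.imread('pics/s_top.png')[100:250,165:405]; cv2.imwrite('pics/s3.png',cv2.resize(a,None,fx=3.3,fy=3.3,interpolation=2))
a=cv2.imread('pics/s_top.png')[115:185,310:400]; cv2.imwrite('pics/s4.png',cv2.resize(a,None,fx=8,fy=8,interpolation=2))
E
```

```text
time_s: 24.35
eef_pos: [235.8, 420.2, 348.8]
ee_rot: [-0.001, 0.921, 0.389, 0.0]
force: [0.7, -0.2, 0.6]
grip_width: -0.002
```

View pics/s2.png

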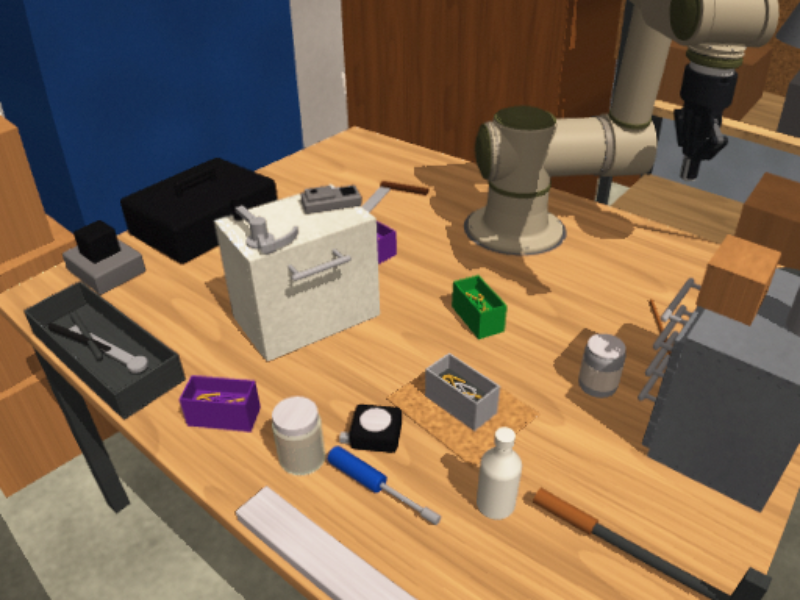

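View pics/s3.png

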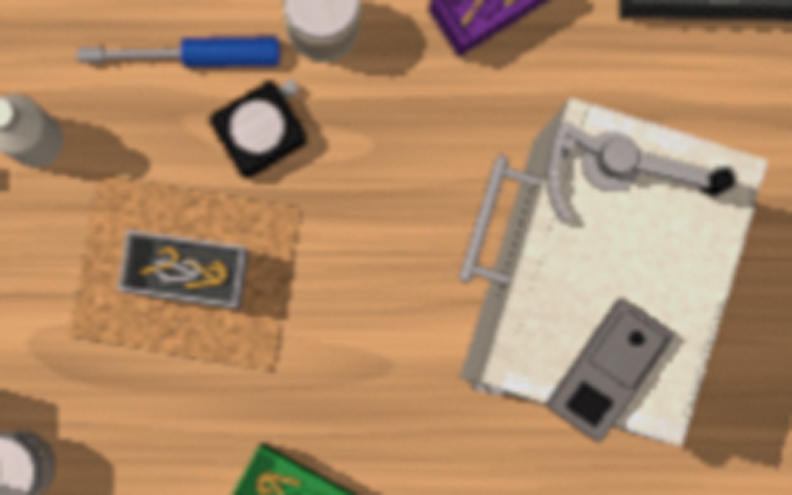

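View pics/s4.png

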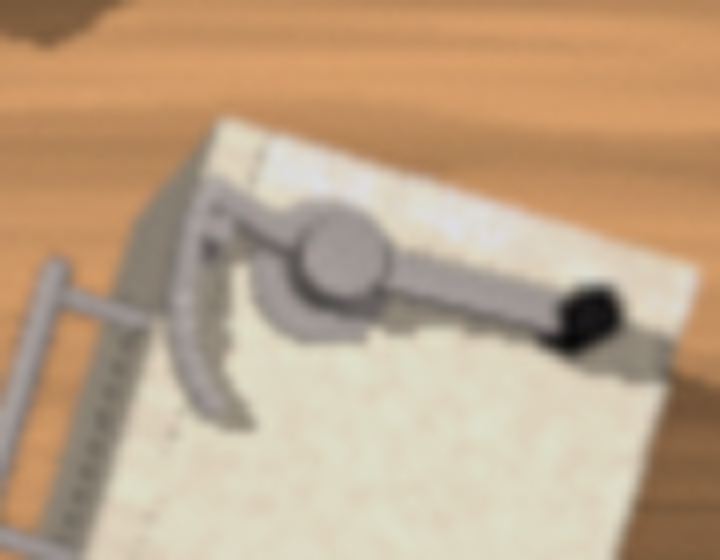

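Door looks flush and the lever points to the back. I'll measure the cam angle, the door angle, where the tin is and whether the bystanders moved.

```bash
python3 - <<'E'
from h import *
z=np.load('pics/s_top.npz'); p,d=z['p'],z['d']; C=cloud('top',d); Z=C[:,:,2]
hsv=cv2.cvtColor(p,cv2.COLOR_RGB2HSV); w=np.zeros(d.shape,bool); w[145:165,375:392]=1
m=w&(hsv[:,:,2]<60)&(Z>255); v,u=np.nonzero(m); k=onz('top',[[u.mean(),v.mean()]],272)[0]; print('knob',len(u),k)
yc=np.array([.955,-.295])
a0=np.load('pics/a_top.npz')
for pv in ([639.7,-128.3],[638.8,-130.3]):
    e=(k[:2]-pv); e0=np.array([561.3,-106.4])-pv
    ang=lambda e:np.arctan2(np.cross(-yc,e),np.dot(-yc,e))
    print('cam now',ang(e),'start',ang(e0),np.linalg.norm(e))
w[:]=0; w[160:200,195:245]=1; m=w&(Z>25)&(Z<90); P=C[m]; print('tin',cv2.minAreaRect(P[:,:2].astype(np.float32)))
# mat corners now (s3 crop)
q=np.array([(97,178),(303,207),(276,372),(70,338)])/3.3+[165,100]; M=onz('top',q-.3,4)[:,:2]; print('mat',M.mean(0))
# door top outer edge: pts on top plane, door + cabinet
w[:]=0; w[120:245,295:400]=1; m=(w&(Z>212)&(Z<228)).astype(np.uint8); m=cv2.morphologyEx(m,cv2.MORPH_OPEN,np.ones((3,3)))
v,u=np.nonzero(m); X=onz('top',np.c_[u,v],220)[:,:2]; r=cv2.minAreaRect(X.astype(np.float32)); print('cab+door',r)
# changes between first and last picture
A=a0['p'].astype(int); D=(abs(p.astype(int)-A).max(2)>30).astype(np.uint8); D=cv2.morphologyEx(D,cv2.MORPH_OPEN,np.ones((2,2)))
n,l,s,c=cv2.connectedComponentsWithStats(D)
for i in range(1,n):
    if s[i,4]>12: print(s[i])
print(monitor.sense()['time_s'])
E
```

```text
knob 34 [ 617.52467679 -204.46439547  272.        ]
cam now 1.5870800018674438 start 0.02720872645137395 79.32691911774448
cam now 1.5910334841227483 start 0.0004687711683078421 77.1556668888107
tin ((559.3826904296875, 231.60816955566406), (110.5149917602539, 55.933807373046875), 82.56942749023438)
mat [557.95217409 234.71497611]
cab+door ((551.8033447265625, -141.2815399169922), (169.36276245117188, 241.9497833251953), 73.04664611816406)
[ 201  129  165  100 4650]
[365 148  33  16 280]
[339 156  22  30 403]
[ 174  292  164   87 5809]
[  58  296  101   88 5280]
[ 41 336  13  21 106]
[284 345   4   5  16]
[ 31 350  42  34 296]
[302 351  17  21 107]
[278 352  31  32 485]
[371 360   4   8  24]
[374 371   9   8  31]
[ 29 373  10  11  62]
[ 38 377   9   7  27]
[326 376  13   8  55]
[386 378  20   6  73]
24.45<stdin>:9: DeprecationWarning: Arrays of 2-dimensional vectors are deprecated. Use arrays of 3-dimensional vectors instead. (deprecated in NumPy 2.0)
```

```bash
python3 -c "
from rig import order
print(order.finish_job())"
```

```text
the job is handed in; nothing more can be done
None
```

The job is done and handed in at about 24.5 s of the 72 s allowed. I moved the steel tin onto the cork mat first, then pushed the door to its buffer by the handle (about 6 N), then turned the cam lever by its knob.

My last checks, with the arm clear of everything:
- **Tin:** it stands upright at (559, 232), about 3 mm from the measured mat centre (558, 235).
- **Cam:** it reads about 1.59 rad, with the lever pointing straight to the cabinet's back and the hook over the pin.
- **Door:** it is flush. The cabinet and door together measured about 169 mm deep, against 150 + 16 mm, and the cabinet alone had measured 153 mm.
- **Bystanders:** comparing the first and last top pictures showed changes only at the tin, door, cam and the arm with its shadow. I judged the tape measure unmoved by eye, because it lay inside the changed area around the door. The jar and carton inside the cabinet can't be seen with the door shut.

No check failed. The two cameras disagreed by up to about 5 mm on where the mat and tin were, and I used the top view.

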